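# Stand the fallen bookend up and close up the binder row

## Robot

A 6-joint arm with a two-finger parallel gripper is mounted at the origin on the work surface. World frame = base frame: x ahead of the robot, y to its left, z up, the work surface at z = 0. Lengths are in m, angles in rad, forces in N, time in s.
With the tool pointing down it reaches from about 0.375 to 0.9 m from the base axis. Payload 3.1 kg.
Tool frame: the origin (TCP) lies midway between the tips of the shut fingers; the grasp point (between the pads) lies 19 mm behind it; z points along the fingers, y is the line along which they close (so a half turn about z gives the same grasp; the last joint's range is limited). The gripper opens to 85 mm and grips with 20 to 120 N. Pads are 22 mm wide; open, the fingers measure 114 mm over their backs; the gripper's body (76 mm by 85 mm) begins 54 mm behind the grasp point. The pads swing forward as they close: fully open they stand 13 mm farther back than shut.
Start: joints at [1.153, 0.527, 1.433, -0, 1.181, -0.178], TCP at [0.148, 0.607, 0.196] pointing down, gripper open.
Joint ranges: [-3.08, 3.08], [-0.75, 2.2], [0.22, 2.44], [-1.43, 4.57], [0, 2.65], [-2.85, 2.85]. Speed limits (rad/s): [2.79, 2.79, 3.14, 3.14, 3.14, 3.14].

## Interface

Orientations are given as a unit quaternion [x, y, z, w].
In Python, from station import manip gives the robot as it stands.
- The arm moves only by the tool step_arm, never from a script. Its argument "targets" is text: rows parted by semicolons, each of 4 numbers parted by spaces: the shift along the tool's x, y, z in mm, then the turn about the tool's z in degrees. A call has 1 to 12 rows; each row is the pose to reach, as a shift and turn from the pose commanded when the call began, along the tool's axes at that moment; what a row does not reach only later rows make up. A row lasts 1/10 s, in which the tool goes at most 50 mm and 8.59 degrees, less where a joint would pass 70% of its speed; a pose out of reach is approached as far as the arm can. A call with a gripper value outside its range is refused whole. "gripper" is the closure, from 0 (fully open) to 1 (shut), set as the call begins (left out, the last holds). The fingers move at their own pace and stop on an object; "squeeze" is the grip in N (left out, the last holds). Time passes only in rows, so rows that repeat a pose let the fingers close. It gives the time, the measured TCP pose, the force, the opening and the grip force at its end, in the units of the state.
- manip.sense(): the state, without advancing time (a new reading comes with each control period).
- manip.snapshot(name): name is "scene" or "top" or "wrist"; returns the picture (480x640x3 uint8, red, green, blue); there is no depth.
- manip.get_calibration(name): a dict with "fov_y" (degrees; the focal length in pixels is half the picture's height over the tangent of half this angle, whatever the lens; pixels are square), "cx", "cy" (the principal point, pixels), "extrinsics" (4x4, takes a point from camera to world coordinates); the wrist camera has in their place "tool_from_camera" (4x4, takes a point from camera to tool coordinates, whose origin is the TCP and whose axes are the flange's). Camera axes: x right, y down, z forward; pixel columns grow to the right and rows downward; lengths in m; the calibration is good to about 2 mm. The wrist camera is an equidistant fisheye: a pixel r from the principal point sees the ray r / f radians off the axis. A picture is of the moment at which its call begins: read the wrist's pose just before it. get_calibration takes no time and is no camera call.
- manip.sign_off(): hands the job in; it is judged then, once.
Trained networks look in the newest picture that a camera, given by its name, has taken for a name from the list of things; names that differ only in an ending like _2 or _b are one class to them, and where a whole thing is asked for, a point or a joint stands for the part that bears it (a point fixed in the world has none). Each returns a list of dicts, best first, with "p" (0 to 1); they miss things now and then, are a little off and sometimes report something else, mostly with a low value. They report only what shows in the picture. A call takes as long as a camera call. They do not tell look-alikes from the thing itself.
- manip.recognise(camera, query): "position" ([column, row] in pixels, amid what is visible of it).
- manip.masks_of(camera, query): "pixels" (480x640 bool, what is visible of it) and "position" ([column, row] in pixels, amid what is visible of it).
- manip.mark_of(camera, query): "position" ([column, row] in pixels: a listed point, or the origin of a listed thing).
The state is a dict: "t": time; "q": joint angles; "qd": joint speeds; "tau": joint torques, N m; "tcp_pos": TCP position; "tool_rot": TCP orientation; "force": force on the tool from outside, world axes, zero at the start; "ft_torque": the same for the moment, N m; "finger_gap": opening from 0.0 (shut) to 1.0 (fully open); "gripper_force": force on a finger pad.
Only numpy, scipy, OpenCV 4.12 (cv2) and the standard library are available. Lean on these libraries where they do the work, as an engineer would, in place of code of your own. Each camera call takes 0.05 s, during which the arm holds its last target. There are 200 camera calls.

## Task

The wooden bookend at the open end of the binder row has fallen on its back. Push its upright foot over, away from the binders, so that it stands on the foot again; then push it along the table, square and in line with the row, until the binders are closed up between it and the striped storage box, all still upright. Nothing is to be lifted or carried, and the other things on the table stay where they are.

Things in the scene. Friction and masses are not known exactly. Their poses are not given: they have to be found in the camera images.
- storage_box: Striped cardboard storage box with a grey lid, 260 (its x) x 180 (its y) x 170 mm high, fixed. Origin: centre of its underside. Its +y axis is the direction of the row: the binders stand one after another on its +y side (that face is at y = +90 mm in the box's frame). Its x axis runs along the binders' covers.
- binder_a: Small ring binder standing upright, first, next to the storage box: 40 mm thick (its y, along the row), 155 mm deep (its x), 205 mm tall, about 0.35 kg, spine towards its -x. Origin: centre of its underside; z up. Its neighbours are a few mm away at the start; sliding the whole row together takes some 8 to 14 N.
- binder_b: Small ring binder standing upright, second, the middle one: 32 mm thick (its y, along the row), 155 mm deep (its x), 205 mm tall, about 0.35 kg, spine towards its -x. Origin: centre of its underside; z up. Its neighbours are a few mm away at the start; sliding the whole row together takes some 8 to 14 N.
- binder_c: Small ring binder standing upright, last of the row, next to the fallen bookend: 36 mm thick (its y, along the row), 155 mm deep (its x), 205 mm tall, about 0.35 kg, spine towards its -x. Origin: centre of its underside; z up. Its neighbours are a few mm away at the start; sliding the whole row together takes some 8 to 14 N.
- bookend: Plain wooden L-shaped bookend, 120 mm wide (its x), about 0.4 kg, fallen on its back. Plate 125 mm long, 16 mm thick; foot 115 mm long, 24 mm thick (lengths from the heel). Origin: middle of the heel, the outer edge of the L's corner. +y: from the heel along the plate's back to its top; now level, pointing roughly at the binders. +z: from the heel along the foot's underside; now up.
- foot_tip (a point): Middle of the end face of the bookend's foot: body z = 115 mm, y = 12 mm; now the highest part. Pushed near its tip away from the binders, the foot tips the bookend over its heel with little sliding; past about 45 degrees it falls onto its foot by itself. Standing, this point is 12 mm above the table, on the side away from the binders.
- plate_top (a point): Middle of the bookend's plate at its top edge: body y = 125 mm, z = 8 mm. Now 8 mm above the table, nearest the binders; once the bookend stands, 125 mm above the table, and the back of the plate (body z = 0) faces the binders. Pushed towards the binders high on the plate it can fall on its back again; pushed low or at the foot's tip it slides.
- sanding_block: Cork sanding block, 110 x 62 x 40 mm; origin at the centre of its underside. Bystander.
- glue_bottle: White glue bottle with a cap, 56 mm across, 125 mm tall, standing; origin at the centre of its underside. Bystander.
- brush_jar: Clear jar, 68 mm across and 90 mm tall, with three brushes reaching to about 190 mm; origin at the centre of its underside. Bystander.
- thread_spool: Empty wooden thread spool, 40 mm across, 42 mm tall, standing; origin at the centre of its underside. Bystander.
- branch: Half-sanded forked branch lying on the table, about 200 mm long, 20 mm thick, with one twig rising to 73 mm; origin at its fork, on the table. Bystander.
- mug: White mug, 80 mm across, 92 mm tall, handle at its +y side; origin at the centre of its underside. Bystander.
There are look-alikes about, which are no part of the job. What is shaped like the binder_c but orange or yellow is not meant.

How it is judged:
On the way, in this order (a step that is already met when the one before it is completed fails the run):
1. the bookend stands on its foot (angle between bookend's own y axis and vertical below 0.07 rad and height (world z) of bookend below 0.006 m), for 0.2 s.
2. the standing bookend has closed up the row (all of step 1 and y of bookend in the frame of storage_box between 0.192 and 0.208 m and x of bookend in the frame of storage_box between -0.045 and 0.045 m and angle between the z axis of bookend and the y axis of storage_box, either way round below 0.12 rad), for 0.2 s.
At the end, for the whole second after the job is handed in: Bookend upright (0.07 rad) on its foot, square to the row (0.12 rad) and in line (45 mm); binders closed up between it and the storage box (at most 10 mm play in all), upright (0.06 rad), within 30 mm of the row's line; all at rest (all of step 2 and angle between each of binder_a, binder_b, binder_c's own z axis and vertical below 0.06 rad and x of binder_a in the frame of storage_box between -0.03 and 0.03 m and x of binder_b in the frame of storage_box between -0.03 and 0.03 m and x of binder_c in the frame of storage_box between -0.03 and 0.03 m and linear speed of each of binder_a, binder_b, binder_c, bookend below 0.01 m/s and angular speed of bookend below 0.05 rad/s); the robot touches nothing.
It fails at once if the bookend is lifted or carried (its heel leaves the table) (height (world z) of bookend above 0.02 m).
It fails at once if a binder is lifted or knocked over (angle between any of binder_a, binder_b, binder_c's own z axis and vertical above 0.35 rad or height (world z) of any of binder_a, binder_b, binder_c above 0.02 m).
It fails at once if a bystander is moved ((distance of sanding_block from where it was at the start of the episode above 0.02 m or height (world z) of sanding_block above 0.015 m) or (distance of glue_bottle from where it was at the start of the episode above 0.02 m or height (world z) of glue_bottle above 0.015 m) or (distance of brush_jar from where it was at the start of the episode above 0.02 m or height (world z) of brush_jar above 0.015 m) or (distance of thread_spool from where it was at the start of the episode above 0.02 m or height (world z) of thread_spool above 0.015 m) or (distance of branch from where it was at the start of the episode above 0.02 m or height (world z) of branch above 0.015 m) or (distance of mug from where it was at the start of the episode above 0.02 m or height (world z) of mug above 0.015 m)).
It also fails if it takes over 61 s, if anything falls off the work surface, if the arm or the gripper's body presses on something with over 40 N, if the wrist force passes 120 N, or if a joint passes its speed limit or range.

## Working session

There is one attempt and no reset: what is moved stays moved. The work goes in short steps, Python scripts to look and compute and a tool call to move; the robot and the scene stay as the last step left them, time stands still between calls to the robot, and variables do not carry over. Pictures are saved under pics/ and viewed, at most 10 in all, crops included, and the job is handed in when it is done.

Besides the shell and the picture viewer there is one more tool, called after "Emit:" by a JSON object that holds its "api" and its "payload". step_arm: Moves the arm, as the interface text tells. Its arguments: {"type":"object","properties":{"targets":{"type":"string"},"gripper":{"type":"number"},"squeeze":{"type":"number"}},"required":["targets"]}

```bash
mkdir -p pics
cat > h.py <<'E'
import numpy as np, cv2
from station import manip
from scipy.spatial.transform import Rotation as R
def ray(cam,px):
    c=manip.get_calibration(cam); f=240/np.tan(np.radians(c["fov_y"])/2)
    u=np.array([px[0]-c["cx"],px[1]-c["cy"]])
    E=np.array(c["extrinsics"]); d=E[:3,:3]@np.array([u[0]/f,u[1]/f,1]); return E[:3,3],d
def at(cam,px,z):
    o,d=ray(cam,px); return (o+d*(z-o[2])/d[2])[:3]
def proj(cam,P):
    c=manip.get_calibration(cam); f=240/np.tan(np.radians(c["fov_y"])/2)
    E=np.array(c["extrinsics"]); p=(np.atleast_2d(P)-E[:3,3])@E[:3,:3]
    return np.c_[p[:,0]/p[:,2]*f+c["cx"],p[:,1]/p[:,2]*f+c["cy"]]
def save(cam,name):
    im=manip.snapshot(cam); cv2.imwrite(f"pics/{name}.png",im[:,:,::-1]); return im
E
python3 - <<'E'
from h import *
for cam in("scene","top"):
    save(cam,cam+"0"); c=manip.get_calibration(cam);print(cam,np.round(np.array(c["extrinsics"]),3).tolist(),c["fov_y"])
    for q in ["storage_box","binder_a","bookend","foot_tip","plate_top","sanding_block","glue_bottle","brush_jar","thread_spool","branch","mug"]:
        print(q,[(np.round(m["position"]).tolist(),round(m["p"],2)) for m in manip.mark_of(cam,q)][:6])
print(manip.sense())
E
```

```text
scene [[-0.855, -0.429, 0.291, 0.289], [-0.518, 0.689, -0.507, 0.519], [0.017, -0.584, -0.812, 0.87], [0.0, 0.0, 0.0, 1.0]] 53.3186181122673
storage_box [([314.0, 151.0], 0.73)]
binder_a [([147.0, 335.0], 0.94), ([361.0, 224.0], 0.89), ([390.0, 297.0], 0.86), ([354.0, 381.0], 0.6)]
bookend [([298.0, 294.0], 0.69), ([436.0, 222.0], 0.68)]
foot_tip [([294.0, 255.0], 0.76), ([294.0, 293.0], 0.49)]
plate_top [([326.0, 245.0], 0.79)]
sanding_block []
glue_bottle [([296.0, 188.0], 0.64), ([212.0, 430.0], 0.16)]
brush_jar [([313.0, 150.0], 0.75), ([359.0, 223.0], 0.41)]
thread_spool [([218.0, 282.0], 0.74)]
branch [([212.0, 431.0], 0.77)]
mug [([433.0, 223.0], 0.7)]
top [[0.025, -0.993, 0.119, 0.451], [-1.0, -0.026, -0.01, 0.062], [0.013, -0.119, -0.993, 1.14], [0.0, 0.0, 0.0, 1.0]] 47.659194900657646
storage_box []
binder_a [([414.0, 256.0], 0.9), ([324.0, 325.0], 0.82), ([387.0, 256.0], 0.78), ([227.0, 335.0], 0.66), ([174.0, 153.0], 0.65)]
bookend [([281.0, 242.0], 0.87)]
foot_tip [([283.0, 236.0], 0.63)]
plate_top [([343.0, 237.0], 0.82)]
sanding_block [([328.0, 169.0], 0.78), ([342.0, 
[... 256 characters left out ...]
't': 1.2, 'q': array([ 1.15253378e+00,  5.27526010e-01,  1.43270292e+00,  3.32091263e-05,
        1.18140306e+00, -1.78497159e-01]), 'qd': array([-1.62915778e-03, -4.43053590e-05, -1.41985200e-04, -2.44006281e-04,
        6.11978040e-04,  1.05108965e-03]), 'tau': array([ 8.63304158e-04, -4.42328703e+01, -1.78420097e+01, -2.69068642e-04,
        8.65801267e-04, -1.55074298e-05]), 'tcp_pos': array([0.14837067, 0.60710703, 0.19609347]), 'tool_rot': array([ 1.19602004e-01,  9.92821918e-01, -1.42850934e-05, -2.04651028e-05]), 'force': array([ 1.40636719, -0.83870511,  0.45058182]), 'ft_torque': array([-0.02257327,  0.03081565,  0.0559202 ]), 'gripper_force': 0.0, 'finger_gap': 0.9978715740772351}
```

View pics/scene0.png

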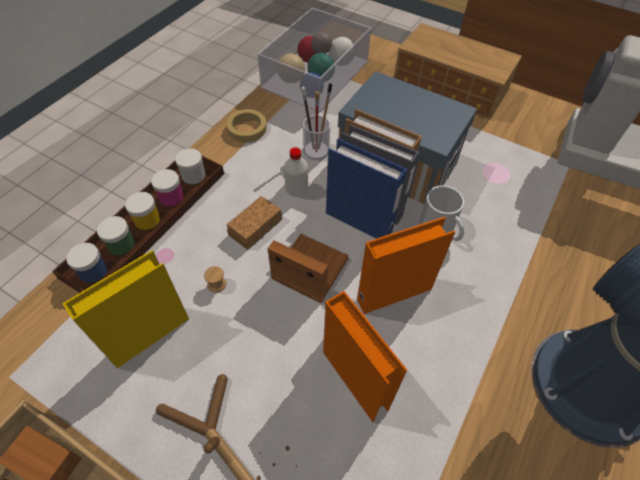

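View pics/top0.png

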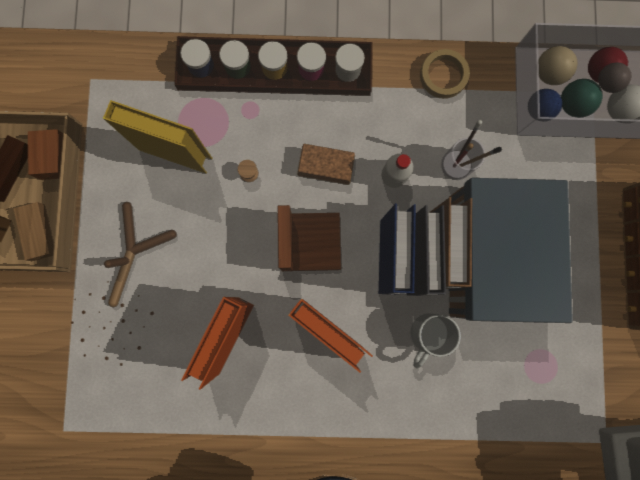

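Scene and top views: the fallen bookend (wood L) is at top (310,240) with its foot at the left (285,240) and the plate pointing right. The row is the blue binder c (398,250), b (432,250) and a (458,250), with the box at (520,250). Look-alikes for binder_c, all excluded by colour: yellow (158,137), orange (215,340) and (330,335). The only thing like the bookend is the wood blocks in the tray at far left (30,230).

Run:
```python
from h import *
p=lambda n,px,z:print(n,px,np.round(at("top",px,z),3)[:2])
im=cv2.imread("pics/top0.png"); cv2.imwrite("pics/crop0.png",cv2.resize(im[130:400,230:590],None,fx=2.2,fy=2.2,interpolation=cv2.INTER_CUBIC))
for px in[(471,180),(568,180),(572,321),(473,321)]:p("box",px,.17)
for px in[(278,206),(291,206),(279,271),(292,271)]:p("foot",px,.115)
for px in[(341,213),(341,269)]:p("plate",px,.016)
for px in[(398,206),(415,206),(380,293),(412,293)]:p("c",px,.205)
p("sand",(327,164),.04);p("spool",(249,171),.042);p("glue",(402,161),.125);p("or",(240,303),.205);p("or",(300,302),.205);p("or",(185,380),.205);p("yel",(207,170),.1)
for n in("bookend","binder_c"):
  for m in manip.masks_of("top",n)[:1]:
    r=cv2.minAreaRect(np.argwhere(m["pixels"])[:,::-1].astype(np.float32));print(n,r)
```

```text
box (471, 180) [ 0.677 -0.228]
box (568, 180) [ 0.682 -0.407]
box (572, 321) [ 0.427 -0.406]
box (473, 321) [ 0.422 -0.23 ]
foot (278, 206) [0.629 0.126]
foot (291, 206) [0.629 0.101]
foot (279, 271) [0.505 0.12 ]
foot (292, 271) [0.505 0.095]
plate (341, 213) [ 0.635 -0.001]
plate (341, 269) [ 0.517 -0.003]
c (398, 206) [ 0.619 -0.089]
c (415, 206) [ 0.62  -0.119]
c (380, 293) [ 0.467 -0.06 ]
c (412, 293) [ 0.468 -0.115]
sand (327, 164) [0.733 0.032]
spool (249, 171) [0.713 0.192]
glue (402, 161) [ 0.721 -0.109]
or (240, 303) [0.444 0.179]
or (300, 302) [0.448 0.077]
or (185, 380) [0.314 0.266]
yel (207, 170) [0.699 0.267]
bookend ((308.77264404296875, 237.03907775878906), (67.04231262207031, 62.621944427490234), 88.99491119384766)
binder_c ((429.5, 250.5), (89.0, 31.0), 90.0)
```

View pics/crop0.png

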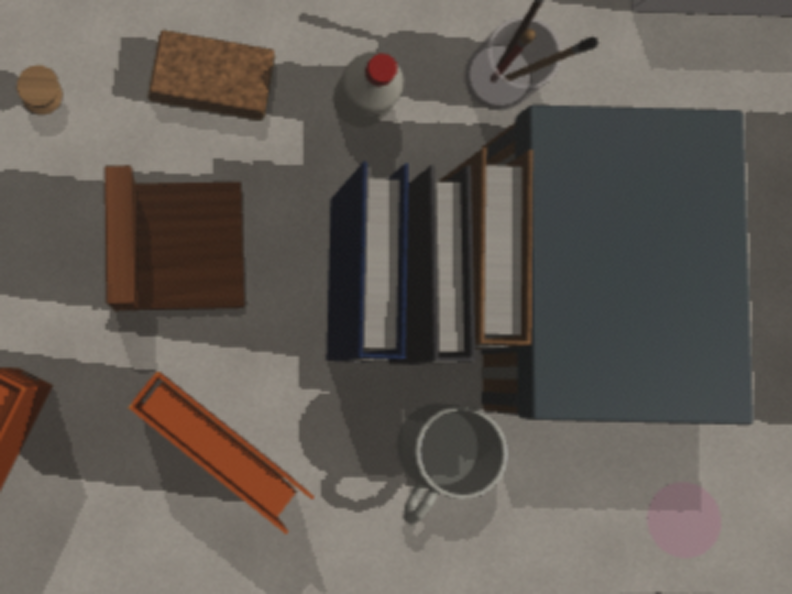

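Emit:
{"api": "step_arm", "payload": {"targets": "0 0 -50 0;-20 -20 -100 8;-50 -45 -110 16;-90 -75 -110 24;-125 -105 -110 32;-160 -135 -110 40;-195 -160 -110 48;-230 -190 -110 56;-265 -215 -110 64;-300 -245 -110 70;-335 -270 -110 75;-370 -300 -110 75", "gripper": 0.15}}

```text
t: 2.5
tcp_pos: [0.4376, 0.2265, 0.3064]
tool_rot: [0.7, 0.714, 0.001, 0.0]
force: [1.0, 0.4, 0.8]
finger_gap: 0.851
gripper_force: 0.0
```

Emit:
{"api": "step_arm", "payload": {"targets": "-40 30 0 0;-85 60 0 0;-130 95 0 0;-165 120 0 0;-176 129 0 0;-176 129 40 0;-176 129 85 0;-176 129 130 0;-176 129 170 0;-176 129 200 0;-176 129 222 0;-176 129 222 0"}}

```text
t: 3.7
tcp_pos: [0.5664, 0.0554, 0.0811]
tool_rot: [0.699, 0.715, -0.002, -0.003]
force: [-0.7, 0.1, 0.4]
finger_gap: 0.85
gripper_force: 0.0
```

Run:
```python
from h import *
a=save("scene","s1"); b=save("top","t1"); s=manip.sense(); print(s["tcp_pos"],s["q"],s["force"])
cv2.imwrite("pics/both1.png",np.hstack([a[120:400,180:580],b[120:400,180:580]])[:,:,::-1])
```

```text
[0.56950502 0.05506336 0.08435233] [-9.89248392e-02  6.08854654e-01  1.66494576e+00  1.59933183e-04
  8.68014141e-01 -1.21450279e-01] [ 0.50468455 -0.04755973  1.147405  ]
```

View pics/both1.png

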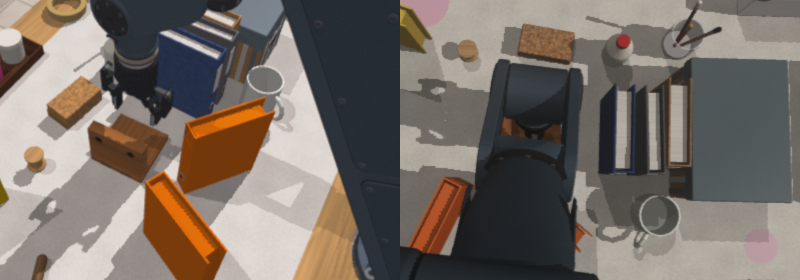

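The gripper is down in the notch, between the foot and the plate in the scene view. Its fingers straddle the foot's width.

Emit:
{"api": "step_arm", "payload": {"targets": "10 0 0 0;20 0 0 0;28 0 0 0;36 0 0 0;44 0 0 0;52 0 0 0;60 0 0 0;68 0 0 0;76 0 0 0;84 0 0 0;92 0 0 0;100 0 0 0"}}

```text
t: 5.0
tcp_pos: [0.5671, 0.1553, 0.0841]
tool_rot: [0.699, 0.715, -0.0, -0.0]
force: [0.2, -0.3, -0.6]
finger_gap: 0.85
gripper_force: 0.0
```

Emit:
{"api": "step_arm", "payload": {"targets": "6 0 0 0;12 0 0 0;18 0 0 0;24 0 0 0;30 0 0 0;36 0 0 0;40 0 0 0;40 0 0 0"}}

```text
t: 5.8
tcp_pos: [0.5663, 0.1953, 0.0841]
tool_rot: [0.699, 0.715, 0.0, 0.0]
force: [-0.2, 0.1, -0.4]
finger_gap: 0.848
gripper_force: 0.0
```

Run:
```python
from h import *
a=save("scene","s2"); b=save("top","t2"); s=manip.sense(); print(s["tcp_pos"],s["force"])
cv2.imwrite("pics/both2.png",np.hstack([a[120:400,180:580],b[120:400,180:580]])[:,:,::-1])
```

```text
[0.56631248 0.19466684 0.08409202] [ 0.18068177  0.16166291 -0.35486307]
```

View pics/both2.png

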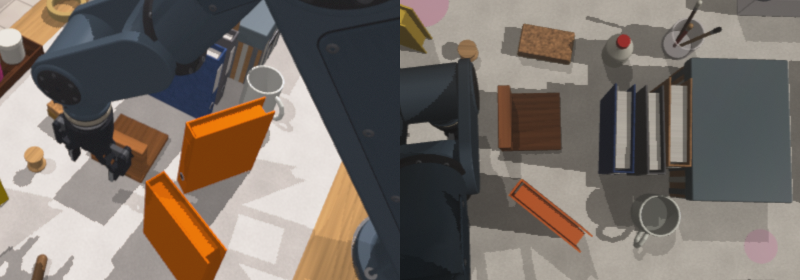

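Run:
```python
from h import *
a=cv2.imread("pics/scene0.png")[180:340,200:400]; b=cv2.imread("pics/s2.png")[180:340,200:400]
c=cv2.imread("pics/top0.png")[170:310,200:400];d=cv2.imread("pics/t2.png")[170:310,200:400]
im=np.vstack([np.hstack([a,b]),np.hstack([c,d])]); cv2.imwrite("pics/cmp.png",cv2.resize(im,None,fx=1.95,fy=1.95))
for q in("foot_tip","plate_top","bookend"):
  for cam in ("scene","top"): print(q,cam,[(np.round(m["position"]).tolist(),round(m["p"],2)) for m in manip.mark_of(cam,q)][:3])
```

```text
foot_tip scene [([298.0, 256.0], 0.55)]
foot_tip top [([283.0, 237.0], 0.78)]
plate_top scene [([322.0, 244.0], 0.74), ([216.0, 283.0], 0.73)]
plate_top top [([344.0, 239.0], 0.89), ([414.0, 255.0], 0.33)]
bookend scene [([294.0, 295.0], 0.88)]
bookend top [([280.0, 241.0], 0.74)]
```

View pics/cmp.png

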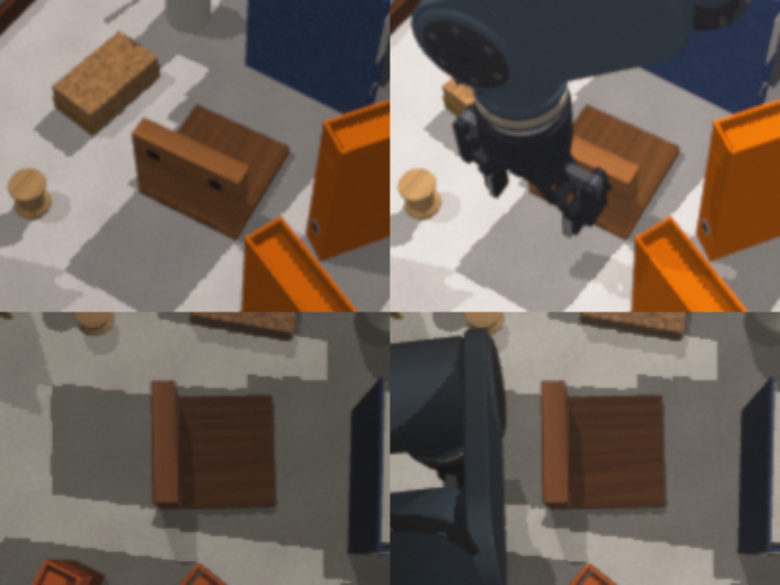

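Run:
```python
from h import *
def tri(a,b):
    o1,d1=ray("scene",a);o2,d2=ray("top",b);s=np.linalg.lstsq(np.c_[d1,-d2],o2-o1,rcond=None)[0];p,q=o1+d1*s[0],o2+d2*s[1];return np.round((p+q)/2,3),round(np.linalg.norm(p-q),4)
print("tip",tri((296,255.5),(283,236.5)),"heel",tri((296,294.5),(280.5,241.5)),"ptop",tri((324,244.5),(343.5,238)))
# near foot top corner: scene cmp (247,170)/1.95+200/180 ; top cmp (152,505),(150,381)
print("corners",tri((200+248/1.95,180+165/1.95),(200+178/1.95,170+(505-312)/1.95)),tri((200+145/1.95,180+120/1.95),(200+175/1.95,170+(381-312)/1.95)))
s=manip.sense();t=s["tcp_pos"];print(t,proj("scene",t),proj("top",t))
for z in(0,.015,.03):
  for sy in(-.04,.04): print(z,sy,np.round(proj("scene",t+[sy,0,z])))
```

```text
tip (array([0.571, 0.115, 0.121]), np.float64(0.0036)) heel (array([ 0.573,  0.125, -0.013]), np.float64(0.0036)) ptop (array([ 0.583, -0.008, -0.001]), np.float64(0.0015))
corners (array([0.512, 0.098, 0.116]), np.float64(0.0059)) (array([0.631, 0.103, 0.109]), np.float64(0.0006))
[0.56635454 0.19445027 0.08410667] [[276.1514426  298.66745477]] [[242.52724755 239.32097079]]
0 -0.04 [[294. 309.]]
0 0.04 [[258. 289.]]
0.015 -0.04 [[294. 305.]]
0.015 0.04 [[258. 285.]]
0.03 -0.04 [[294. 301.]]
0.03 0.04 [[257. 281.]]
```

The fingers missed the foot: the open tips stand about 30 mm above the TCP, at roughly z = 0.114, so they passed over it. I'll raise the tool, go back and come down lower.

Emit:
{"api": "step_arm", "payload": {"targets": "0 0 -40 0;-20 0 -50 0;-65 1 -50 0;-110 1 -50 0;-135 1 -50 0;-140 1 -50 0;-140 1 -20 0;-140 1 10 0;-140 1 26 0;-140 1 26 0"}}

```text
t: 7.2
tcp_pos: [0.5681, 0.0556, 0.0557]
tool_rot: [0.699, 0.715, -0.002, -0.002]
force: [0.4, -0.1, -0.4]
finger_gap: 0.854
gripper_force: 0.0
```

Emit:
{"api": "step_arm", "payload": {"targets": "8 0 0 0;16 0 0 0;24 0 0 0;32 0 0 0;38 0 0 0;44 0 0 0;50 0 0 0;56 0 0 0;60 0 0 0"}}

```text
t: 8.1
tcp_pos: [0.569, 0.1152, 0.0581]
tool_rot: [0.699, 0.715, 0.0, -0.0]
force: [0.9, -1.6, 1.1]
finger_gap: 0.85
gripper_force: 0.6
```

Run:
```python
from h import *
a=save("scene","s3"); b=save("top","t3"); s=manip.sense(); print(s["tcp_pos"],s["force"])
cv2.imwrite("pics/both3.png",np.hstack([a[120:400,180:580],b[120:400,180:580]])[:,:,::-1])
```

```text
[0.569014   0.11526083 0.05803265] [-0.06489836 -1.81489706  1.38746745]
```

View pics/both3.png

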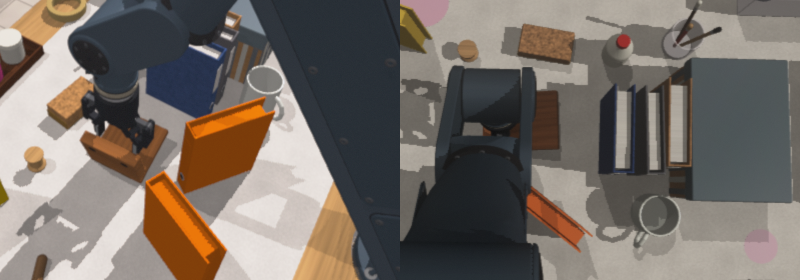

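The foot is tilting: its edge has moved left in the scene view and the force is about 2 N. I'll keep going.

Emit:
{"api": "step_arm", "payload": {"targets": "8 0 0 0;16 0 0 0;24 0 0 0;32 0 0 0;40 0 0 0;48 0 0 0;56 0 0 0;64 0 0 0;72 0 0 0;80 0 0 0;80 0 0 0;80 0 0 0"}}

```text
t: 9.4
tcp_pos: [0.5673, 0.1949, 0.0581]
tool_rot: [0.699, 0.715, -0.0, 0.0]
force: [1.0, 0.2, 0.3]
finger_gap: 0.848
gripper_force: 0.0
```

Run:
```python
from h import *
a=save("scene","s4"); b=save("top","t4"); s=manip.sense(); print(s["tcp_pos"],s["force"])
cv2.imwrite("pics/both4.png",np.hstack([a[120:400,180:580],b[120:400,180:580]])[:,:,::-1])
for q in("foot_tip","plate_top","bookend"):
  for cam in ("scene","top"): print(q,cam,[(np.round(m["position"]).tolist(),round(m["p"],2)) for m in manip.mark_of(cam,q)][:3])
```

```text
[0.56730324 0.19441603 0.05808416] [0.15435259 0.09434915 0.5237399 ]
foot_tip scene [([262.0, 334.0], 0.56), ([217.0, 281.0], 0.46)]
foot_tip top [([219.0, 245.0], 0.77)]
plate_top scene [([291.0, 261.0], 0.97)]
plate_top top [([271.0, 233.0], 0.94)]
bookend scene [([294.0, 294.0], 0.7)]
bookend top [([279.0, 240.0], 0.95)]
```

View pics/both4.png

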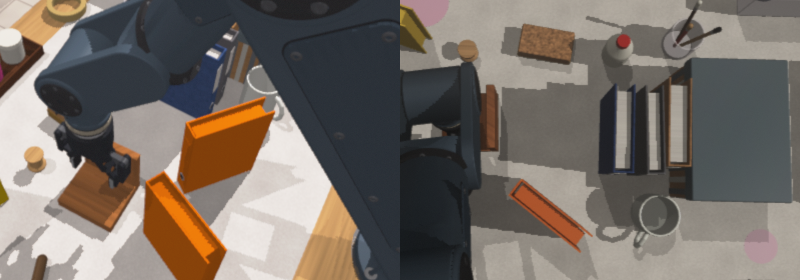

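The bookend stands: its plate is upright at scene (291,261) and the foot lies flat toward +y. Next I'll go round beyond the foot tip and come down there.

Run:
```python
from h import *
print(at("top",(219,245),.012),at("top",(279,240),0),at("top",(271,233),.125), "twig",at("top",(176,233),.03),at("top",(176,233),.073))
```

```text
[0.56105965 0.25189512 0.012     ] [0.57611489 0.12822745 0.        ] [0.57524152 0.13638145 0.125     ] twig [0.58171935 0.33795953 0.03      ] [0.57665807 0.32725259 0.073     ]
```

Emit:
{"api": "step_arm", "payload": {"targets": "0 0 -40 0;30 0 -40 0;60 0 -40 0;78 0 -40 0;80 0 -40 0;80 0 -40 0"}}

```text
t: 10.4
tcp_pos: [0.5651, 0.2745, 0.0977]
tool_rot: [0.699, 0.715, -0.001, 0.0]
force: [-0.5, 0.3, -0.0]
finger_gap: 0.85
gripper_force: 0.0
```

Emit:
{"api": "step_arm", "payload": {"targets": "5 3 0 0;7 4 30 0;7 4 60 0;7 4 75 0;7 4 80 0;7 4 80 0"}}

```text
t: 11.0
tcp_pos: [0.5694, 0.2812, 0.0176]
tool_rot: [0.7, 0.715, -0.0, -0.0]
force: [0.0, -0.1, 0.6]
finger_gap: 0.851
gripper_force: 0.0
```

Run:
```python
from h import *
a=save("scene","s5"); b=save("wrist","w5"); s=manip.sense(); print(s["tcp_pos"],s["force"])
cv2.imwrite("pics/both5.png",np.hstack([cv2.resize(a[220:400,160:360],(400,360)),cv2.resize(b[60:420],(400,360))])[:,:,::-1])
for q in("foot_tip","plate_top","bookend"):
  for cam in ("scene",): print(q,cam,[(np.round(m["position"]).tolist(),round(m["p"],2)) for m in manip.mark_of(cam,q)][:3])
```

```text
[0.57048901 0.28178846 0.0191273 ] [-0.26653823  0.33494437  0.56649862]
foot_tip scene [([264.0, 337.0], 0.72)]
plate_top scene []
bookend scene []
```

View pics/both5.png

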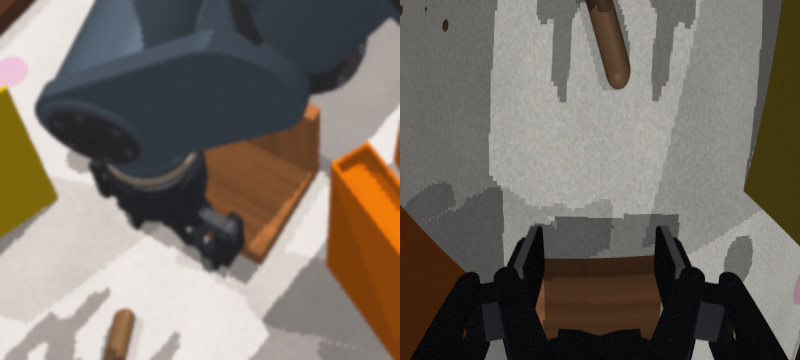

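The wrist view shows both fingers just outside the foot's end face, centred on it and square. I'll lower them the rest of the way.

Emit:
{"api": "step_arm", "payload": {"targets": "0 0 5 0;0 0 9 0;0 0 12 0;0 0 12 0"}}

```text
t: 11.65
tcp_pos: [0.5688, 0.2816, 0.0054]
tool_rot: [0.699, 0.715, -0.001, -0.0]
force: [-0.0, -0.6, -0.8]
finger_gap: 0.849
gripper_force: 0.0
```

Emit:
{"api": "step_arm", "payload": {"targets": "0 0 3 0;0 0 6 0;0 0 6 0"}}

```text
t: 11.95
tcp_pos: [0.569, 0.2816, -0.0005]
tool_rot: [0.699, 0.715, -0.0, -0.0]
force: [-0.3, -0.1, 0.4]
finger_gap: 0.845
gripper_force: 0.0
```

Emit:
{"api": "step_arm", "payload": {"targets": "0 0 3 0;0 0 5 0;0 0 5 0"}}

```text
t: 12.25
tcp_pos: [0.5692, 0.2816, -0.0053]
tool_rot: [0.699, 0.715, -0.0, -0.0]
force: [-0.5, -0.6, 0.0]
finger_gap: 0.848
gripper_force: 0.0
```

Emit:
{"api": "step_arm", "payload": {"targets": "0 0 3 0;0 0 5 0;0 0 5 0"}}

```text
t: 12.55
tcp_pos: [0.5691, 0.2816, -0.0103]
tool_rot: [0.699, 0.715, -0.0, -0.0]
force: [-0.3, 0.1, 0.3]
finger_gap: 0.847
gripper_force: 0.0
```

Emit:
{"api": "step_arm", "payload": {"targets": "0 0 2 0;0 0 4 0;0 0 4 0"}}

```text
t: 12.85
tcp_pos: [0.5692, 0.2817, -0.0142]
tool_rot: [0.699, 0.715, -0.0, -0.0]
force: [1.0, 1.0, 0.1]
finger_gap: 0.85
gripper_force: 0.0
```

Emit:
{"api": "step_arm", "payload": {"targets": "-4 0 0 0;-8 0 0 0;-12 0 0 0;-16 0 0 0;-20 0 0 0;-24 0 0 0;-28 0 0 0;-32 0 0 0;-36 0 0 0;-40 0 0 0;-40 0 0 0"}}

```text
t: 13.95
tcp_pos: [0.5703, 0.2412, -0.0139]
tool_rot: [0.7, 0.715, -0.0, -0.0]
force: [-0.3, 0.6, -0.1]
finger_gap: 0.849
gripper_force: 0.0
```

Run:
```python
from h import *
b=save("wrist","w6"); a=save("scene","s6"); s=manip.sense(); print(s["tcp_pos"],s["force"])
cv2.imwrite("pics/both6.png",np.hstack([cv2.resize(a[220:400,160:360],(400,360)),cv2.resize(b[60:420],(400,360))])[:,:,::-1])
```

```text
[ 0.57033289  0.24164893 -0.01386812] [0.50678122 0.3084764  0.24089865]
```

View pics/both6.png

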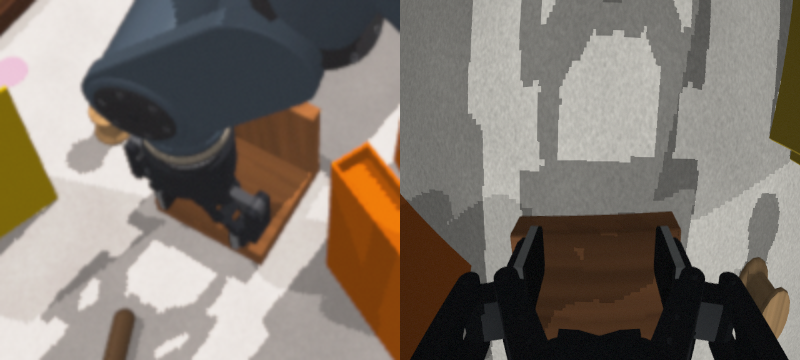

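Unexpected: the wrist view shows the fingers above the foot. The tips are still above z = 24 mm, so they passed over it without contact and the bookend hasn't moved. I need to back out and go lower, and first I'll check the branch end's height behind the gripper.

Run:
```python
from h import *
for z in(.01,.03,.05,.073): print("arm1",z,np.round(proj("scene",at("top",(174,235),z))),"stub",np.round(proj("scene",at("top",(107,263),z))), "top",np.round(proj("scene",at("top",(126,207),z))))
for q in("foot_tip","plate_top","bookend"):
  for cam in ("scene","top"): 
    if q=="foot_tip": manip.snapshot(cam)
    print(q,cam,[(np.round(m["position"]).tolist(),round(m["p"],2)) for m in manip.mark_of(cam,q)][:3])
```

```text
arm1 0.01 [[225. 378.]] stub [[204. 467.]] top [[162. 411.]]
arm1 0.03 [[226. 372.]] stub [[206. 460.]] top [[164. 405.]]
arm1 0.05 [[227. 367.]] stub [[207. 454.]] top [[165. 399.]]
arm1 0.073 [[229. 360.]] stub [[208. 446.]] top [[167. 392.]]
foot_tip scene [([263.0, 335.0], 0.88)]
foot_tip top [([218.0, 247.0], 0.81), ([458.0, 164.0], 0.63)]
plate_top scene [([289.0, 265.0], 0.68)]
plate_top top [([270.0, 234.0], 0.66)]
bookend scene [([294.0, 294.0], 0.87)]
bookend top [([279.0, 243.0], 0.63)]
```

Emit:
{"api": "step_arm", "payload": {"targets": "0 0 -10 0;10 0 -10 0;20 0 -10 0;30 0 -10 0;36 0 -10 0;36 0 -10 0"}}

```text
t: 15.05
tcp_pos: [0.5692, 0.2791, -0.0041]
tool_rot: [0.699, 0.715, 0.0, -0.0]
force: [-1.1, -0.1, -0.8]
finger_gap: 0.845
gripper_force: 0.0
```

Emit:
{"api": "step_arm", "payload": {"targets": "0 0 5 0;0 0 10 0;0 0 13 0;0 0 16 0;0 0 16 0"}}

```text
t: 15.55
tcp_pos: [0.5691, 0.2773, -0.0206]
tool_rot: [0.699, 0.715, -0.001, -0.0]
force: [0.7, -0.4, -0.5]
finger_gap: 0.851
gripper_force: 0.0
```

Emit:
{"api": "step_arm", "payload": {"targets": "0 0 2 0;0 0 4 0;0 0 4 0"}}

```text
t: 15.85
tcp_pos: [0.5694, 0.2777, -0.0241]
tool_rot: [0.699, 0.715, -0.0, -0.0]
force: [-0.9, 0.2, -0.8]
finger_gap: 0.853
gripper_force: 0.0
```

Emit:
{"api": "step_arm", "payload": {"targets": "0 0 2 0;0 0 4 0;0 0 4 0"}}

```text
t: 16.15
tcp_pos: [0.5693, 0.2777, -0.0282]
tool_rot: [0.699, 0.715, -0.0, -0.0]
force: [-0.3, -0.7, 0.3]
finger_gap: 0.849
gripper_force: 0.0
```

Emit:
{"api": "step_arm", "payload": {"targets": "0 0 2 0;0 0 3 0;0 0 3 0"}}

```text
t: 16.45
tcp_pos: [0.5693, 0.2777, -0.0311]
tool_rot: [0.699, 0.715, -0.0, -0.0]
force: [-0.1, -0.1, 0.5]
finger_gap: 0.849
gripper_force: 0.0
```

Emit:
{"api": "step_arm", "payload": {"targets": "0 0 1 0;0 0 2 0;0 0 2 0"}}

```text
t: 16.75
tcp_pos: [0.5694, 0.2777, -0.033]
tool_rot: [0.699, 0.715, -0.0, -0.0]
force: [0.1, 0.9, -0.3]
finger_gap: 0.848
gripper_force: 0.0
```

Emit:
{"api": "step_arm", "payload": {"targets": "-4 0 0 0;-8 0 0 0;-12 0 0 0;-16 0 0 0;-20 0 0 0;-24 0 0 0;-28 0 0 0"}}

```text
t: 17.45
tcp_pos: [0.5704, 0.2498, -0.0328]
tool_rot: [0.699, 0.715, 0.001, -0.0]
force: [0.6, 3.3, 0.0]
finger_gap: 0.847
gripper_force: 1.1
```

Emit:
{"api": "step_arm", "payload": {"targets": "-5 0 0 0;-10 0 0 0;-15 -1 0 0;-20 -1 0 0;-25 -2 0 0;-30 -2 0 0;-35 -3 0 0;-40 -3 0 0;-45 -4 0 0;-50 -4 0 0;-55 -4 0 0;-60 -4 0 0"}}

```text
t: 18.65
tcp_pos: [0.5674, 0.1893, -0.0328]
tool_rot: [0.699, 0.715, -0.0, -0.0]
force: [0.2, 1.6, 0.8]
finger_gap: 0.852
gripper_force: 1.5
```

```bash
cat > m.py <<'E'
from h import *
for cam in("top","scene"):
    save(cam,cam+"_l")
    for q,z in(("bookend",0),("plate_top",.125),("foot_tip",.012)):
        print(cam,q,[(np.round(m["position"]).tolist(),round(m["p"],2),np.round(at(cam,m["position"],z)[:2],3)) for m in manip.mark_of(cam,q)][:2])
    print([(np.round(at(cam,m["position"],0)[:2],3),round(m["p"],2)) for m in manip.mark_of(cam,"binder_a")],[np.round(at(cam,m["position"],0)[:2],3) for m in manip.mark_of(cam,"storage_box")])
s=manip.sense();print(s["t"],s["tcp_pos"],s["force"])
E
python3 m.py
```

```text
top bookend [([311.0, 246.0], 0.55, array([0.564, 0.06 ]))]
top plate_top [([305.0, 238.0], 0.95, array([0.567, 0.072])), ([132.0, 251.0], 0.2, array([0.535, 0.394]))]
top foot_tip []
[(array([ 0.544, -0.154]), 0.79), (array([0.395, 0.029]), 0.76), (array([ 0.543, -0.103]), 0.66), (array([0.755, 0.356]), 0.61)] [array([0.718, 0.195])]
scene bookend [([313.0, 273.0], 0.65, array([0.565, 0.068]))]
scene plate_top []
scene foot_tip [([286.0, 310.0], 0.93, array([0.561, 0.176]))]
[(array([0.757, 0.355]), 0.94), (array([ 0.544, -0.103]), 0.75), (array([0.38 , 0.227]), 0.74), (array([0.401, 0.025]), 0.65)] []
19.25 [ 0.56736504  0.18971246 -0.03293701] [ 0.70340293 -0.45291712 -0.22011993]
```

Emit:
{"api": "step_arm", "payload": {"targets": "-5 0 0 0;-10 0 0 0;-15 -1 0 0;-20 -2 0 0;-25 -2 0 0;-30 -3 0 0;-35 -3 0 0;-40 -4 0 0;-45 -4 0 0;-50 -5 0 0;-55 -5 0 0;-60 -6 0 0"}}

```text
t: 20.45
tcp_pos: [0.5629, 0.1291, -0.0329]
tool_rot: [0.699, 0.715, 0.0, 0.0]
force: [0.0, 2.4, -0.5]
finger_gap: 0.852
gripper_force: 1.1
```

Emit:
{"api": "step_arm", "payload": {"targets": "-5 0 0 0;-10 -1 0 0;-15 -1 0 0;-20 -2 0 0;-25 -2 0 0;-30 -3 0 0;-35 -3 0 0;-40 -4 0 0;-45 -4 0 0;-50 -5 0 0;-55 -5 0 0;-60 -6 0 0"}}

```text
t: 21.65
tcp_pos: [0.5582, 0.069, -0.0329]
tool_rot: [0.699, 0.715, 0.0, 0.0]
force: [-0.9, 2.4, -1.1]
finger_gap: 0.85
gripper_force: 1.1
```

Emit:
{"api": "step_arm", "payload": {"targets": "-4 0 0 0;-8 0 0 0;-12 0 0 0;-16 0 0 0;-20 0 0 0;-24 0 0 0;-28 0 0 0"}}

```text
t: 22.35
tcp_pos: [0.5584, 0.0414, -0.0329]
tool_rot: [0.7, 0.715, 0.0, -0.0]
force: [-0.2, 3.8, 0.7]
finger_gap: 0.846
gripper_force: 2.0
```

```bash
python3 m.py
```

```text
top bookend [([379.0, 251.0], 0.94, array([ 0.558, -0.083]))]
top plate_top [([384.0, 242.0], 0.71, array([ 0.564, -0.077]))]
top foot_tip [([381.0, 253.0], 0.52, array([ 0.552, -0.087])), ([384.0, 244.0], 0.27, array([ 0.571, -0.093]))]
[(array([ 0.55 , -0.111]), 0.81), (array([0.763, 0.361]), 0.63), (array([0.716, 0.197]), 0.3)] []
scene bookend [([351.0, 227.0], 0.72, array([ 0.555, -0.081]))]
scene plate_top [([354.0, 193.0], 0.68, array([ 0.554, -0.074]))]
scene foot_tip [([328.0, 259.0], 0.67, array([0.552, 0.028]))]
[(array([0.383, 0.222]), 0.83), (array([0.757, 0.352]), 0.67), (array([0.405, 0.025]), 0.65)] []
22.95 [ 0.55876658  0.04141335 -0.0328821 ] [ 0.26215127  0.48799309 -0.41691956]
```

Emit:
{"api": "step_arm", "payload": {"targets": "-3 0 0 0;-6 0 0 0;-9 0 0 0;-12 0 0 0;-15 0 0 0;-18 0 0 0"}}

```text
t: 23.55
tcp_pos: [0.5589, 0.0233, -0.0329]
tool_rot: [0.699, 0.715, -0.0, -0.0]
force: [0.5, 6.0, 0.8]
finger_gap: 0.852
gripper_force: 2.3
```

Emit:
{"api": "step_arm", "payload": {"targets": "-2 0 0 0;-4 0 0 0;-6 0 0 0;-8 0 0 0"}}

```text
t: 23.95
tcp_pos: [0.559, 0.0161, -0.0329]
tool_rot: [0.7, 0.714, 0.0, -0.001]
force: [0.0, 8.3, 1.9]
finger_gap: 0.849
gripper_force: 3.9
```

Emit:
{"api": "step_arm", "payload": {"targets": "-1 0 0 0;-2 0 0 0;-3 0 0 0;-4 0 0 0"}}

```text
t: 24.35
tcp_pos: [0.5588, 0.0126, -0.0329]
tool_rot: [0.7, 0.714, 0.0, -0.001]
force: [0.0, 8.4, 2.0]
finger_gap: 0.85
gripper_force: 4.7
```

Emit:
{"api": "step_arm", "payload": {"targets": "-1 0 0 0;-2 0 0 0;-3 0 0 0;-4 0 0 0"}}

```text
t: 24.75
tcp_pos: [0.5588, 0.0087, -0.0329]
tool_rot: [0.7, 0.714, 0.0, -0.001]
force: [0.1, 9.3, 1.7]
finger_gap: 0.852
gripper_force: 4.7
```

Emit:
{"api": "step_arm", "payload": {"targets": "-1 0 0 0;-2 0 0 0"}}

```text
t: 24.95
tcp_pos: [0.5588, 0.0077, -0.0329]
tool_rot: [0.7, 0.714, 0.001, -0.002]
force: [0.6, 16.2, 3.5]
finger_gap: 0.85
gripper_force: 8.4
```

```bash
python3 m.py
```

```text
top bookend [([396.0, 251.0], 0.92, array([ 0.558, -0.12 ])), ([325.0, 170.0], 0.2, array([0.73 , 0.035]))]
top plate_top [([404.0, 246.0], 0.73, array([ 0.557, -0.114]))]
top foot_tip []
[(array([ 0.544, -0.138]), 0.97)] []
scene bookend [([359.0, 216.0], 0.78, array([ 0.553, -0.119]))]
scene plate_top [([363.0, 180.0], 0.79, array([ 0.556, -0.116]))]
scene foot_tip [([332.0, 249.0], 0.95, array([0.558, 0.002]))]
[(array([0.761, 0.349]), 0.71), (array([0.377, 0.223]), 0.68), (array([0.398, 0.023]), 0.58)] []
25.55 [ 0.55878895  0.00770771 -0.0329066 ] [ 1.07628544 13.21591488  1.42773837]
```

The force jumped from 9 to 16 N and the heel is at about y = −0.12, so the row is closed against the box. Backing off.

Emit:
{"api": "step_arm", "payload": {"targets": "2 0 0 0;5 0 0 0;15 0 0 0;30 0 0 0;40 0 0 0;40 0 -40 0;40 0 -85 0;40 0 -130 0;70 0 -180 0;120 0 -225 0;170 0 -240 0;210 0 -240 0"}}

```text
t: 26.75
tcp_pos: [0.5565, 0.2035, 0.2082]
tool_rot: [0.7, 0.715, 0.002, 0.002]
force: [1.1, 1.8, -0.3]
finger_gap: 0.847
gripper_force: 0.0
```

```bash
python3 m.py
python3 - <<'E'
from h import *
im=cv2.imread("pics/top_l.png"); g=cv2.cvtColor(im,cv2.COLOR_BGR2HSV)
for q in("bookend","binder_c"):
  for m in manip.masks_of("top",q)[:3]:
    P=np.argwhere(m["pixels"])[:,::-1]; print(q,round(m["p"],2),P.min(0),P.max(0),cv2.minAreaRect(P.astype(np.float32)))
    if q=="bookend": print(at("top",(P[:,0].max(),P[:,1].mean()),.125))
E
```

```text
top bookend [([392.0, 248.0], 0.74, array([ 0.566, -0.112])), ([402.0, 242.0], 0.33, array([ 0.58 , -0.132]))]
top plate_top [([403.0, 244.0], 0.64, array([ 0.56 , -0.112]))]
top foot_tip [([341.0, 253.0], 0.61, array([ 0.551, -0.003])), ([405.0, 260.0], 0.54, array([ 0.54 , -0.135]))]
[(array([0.399, 0.027]), 0.97), (array([0.758, 0.358]), 0.87), (array([ 0.545, -0.142]), 0.79)] [array([0.738, 0.034])]
scene bookend [([361.0, 216.0], 0.83, array([ 0.551, -0.123]))]
scene plate_top [([362.0, 179.0], 0.64, array([ 0.559, -0.117])), ([217.0, 283.0], 0.64, array([0.659, 0.242]))]
scene foot_tip [([332.0, 250.0], 0.9, array([0.555, 0.002]))]
[(array([0.399, 0.023]), 0.92), (array([0.755, 0.357]), 0.88), (array([ 0.601, -0.211]), 0.17)] []
27.35 [0.55528793 0.20049483 0.20430722] [-0.06490394 -0.54383792 -0.20017211]
bookend 0.6 [342 216] [406 280] ((374.0, 248.0), (64.0, 64.0), 90.0)
[ 0.54819422 -0.11805376  0.125     ]
binder_c 0.98 [415 207] [454 295] ((434.5, 251.0), (88.0, 39.0), 90.0)
binder_c 0.79 [289 300] [368 371] ((329.95123291015625, 334.5610046386719), (90.89312744140625, 23.42606544494629), 38.65980911254883)
binder_c 0.7 [397 205] [435 294] ((416.0, 249.5), (89.0, 38.0), 90.0)
```

```bash
python3 -c "
from station import manip
print(manip.sign_off())"
```

```text
the job is handed in; nothing more can be done
None
```

I handed the job in at about 27 s of the 61 s limit; no verdict came back. By my last camera readings the bookend stands on its foot, square and within about 10 mm of the row's line. The binders were pushed closed against the storage box until the force jumped to 16 N, and the arm is clear.

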